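Unlock the eccentric and send the die shuttle home

ROBOT

A 6-joint arm with a two-finger parallel gripper is mounted at the origin on the work surface. World frame = base frame: x ahead of the robot, y to its left, z up, the work surface at z = 0. Lengths are in m, angles in rad, forces in N, time in s.
With the tool pointing down it reaches from about 0.325 to 0.775 m from the base axis. Payload 9.3 kg.
Tool frame: the origin (TCP) lies midway between the tips of the shut fingers; the grasp point (between the pads) lies 19 mm behind it (manip.tcp_to_grasp is the distance from the TCP to the grasp point, in m); z points along the fingers, y is the direction in which the jaws open and shut (so a half turn about z gives the same grasp; the last joint's range is limited). The gripper opens to 85 mm and grips with 20 to 120 N. Pads are 22 mm wide; open, the fingers measure 114 mm over their backs; the gripper's body (76 mm by 85 mm) begins 54 mm behind the grasp point. The pads swing forward as they close: fully open they stand 13 mm farther back than shut.
Start: joints at [0.986, 0.259, 0.021, 1.334, 0, 1.418], TCP at [0.23, 0.5, 0.231] pointing down, gripper open.
Joint ranges: [-3.04, 3.04], [-0.91, 1.82], [-1.04, 1.36], [-1.92, 1.95], [-1.52, 1.45], [-3.14, 3.14]. Speed limits (rad/s): [2.22, 2.22, 2.79, 3.14, 3.14, 3.14].

INTERFACE

Orientations are given as a unit quaternion [x, y, z, w].
In Python, from plant import manip, solver, eyes, sign_off gives the robot as it stands. Calls block until the motion is done:
- manip.reach(position, orientation): joint-space move of the TCP to a pose.
- manip.movel(position, rotation=None, velocity=0.15, threshold=None): straight line of the TCP; rotation=None keeps the orientation; velocity is the mean speed in m/s. With threshold (N) it stops when the force on the tool has changed by that much, and returns True; else False.
- manip.move_j(angles): joint-space move.
- manip.move_gripper(opening, effort=None): finger opening in m; effort is the grip in N (None keeps the last); returns when the fingers have stopped.
- manip.dwell(seconds).
- solver.ik(position, orientation): joint angles nearest the present ones, or None.
- eyes.capture(name): name is "scene" or "top" or "wrist"; returns the picture (400x640x3 uint8, blue, green, red); there is no depth.
- eyes.calibration(name): a dict with "mtx" (3x3 intrinsics, pixels), "k1" (the pictures are not rectified: a ray, as slopes to the right and down, at radius r is drawn at 1 + k1 r^2 times it, then the intrinsics apply), "eye" and "rotation" of the camera in the world. Camera axes: x right, y up, looking along -z (the intrinsics and any distortion apply to the point x, -y, -z); pixel columns grow to the right and rows downward; lengths in m; the calibration is good to about 2 mm. A picture is of the moment at which its call begins: read the wrist's pose just before it. calibration takes no time and is no camera call; for the wrist camera it gives the pose at the moment of the call.
A pose or a line that the arm cannot do raises manip.MotionError and nothing moves.
- sign_off(): hands the job in, once; it reports no verdict.
Readings, each from a call of its own:
- manip.get_time(): time.
- manip.get_joints(): joint angles.
- manip.get_qd(): joint speeds.
- manip.get_joint_efforts(): joint torques, N m.
- manip.get_eef_pos(): TCP position.
- manip.get_tcp_rot(): TCP orientation.
- manip.get_force(): force on the tool from outside, world axes, zero at the start.
- manip.get_moment(): the same for the moment, N m.
- manip.get_grip_width(): finger opening in m.
Only numpy, scipy, OpenCV 4.12 (cv2) and the standard library are available. Lean on these libraries where they do the work, as an engineer would, in place of code of your own. Each camera call takes 0.05 s, during which the arm holds its last target.

TASK

Get the eyelet-setting fixture ready: first push the cam's lever round by its upright pin until the lever points straight away from the shuttle's cross arm, so that the cam's low side faces the arm, and only then push the shuttle forward from behind until it is fully home against its stop. Only push, with the fingertips or the outside of the fingers: do not squeeze or force anything, and leave the spool, weight, jar and hammer where they stand. Finish with the cam still at its low point and the shuttle still home.

Things in the scene. Friction and masses are not known exactly. Their poses are not given: they have to be found in the camera images.
- fixture: Eyelet fixture, fixed on the table. Aluminium plate 270 x 240 x 12 mm (x -130..140, y -120..120 mm). Origin on the table surface, z up; x = forward, the way the shuttle is pushed; y left of that. All offsets here are in this frame, heights above the table. A low grey bridge (beam top 72 mm, ram stub to 84 mm) spans the track's front end at x 83..117, y 29..113 mm.
- shuttle (a joint): Steel shuttle sliding along fixture +x: 0 = fully back, 0.046 m = fully home at its stop; starts at 0 to 0.016. Body 168 x 50 mm centred on y = 70 mm, top at 30 mm. About 3 N friction, stays where left. With the cam's high side to its cross arm it is stopped at about 0.020 to 0.026; it gets home only with the cam near its low point. Pushing the shuttle does not turn the cam.
- push_face (a point): Centre of the rear face of the push block (raised steel block at the shuttle's rear end), 50 mm above the table. The face looks to fixture -x, is 50 mm wide in y, from 14 to 70 mm high; block 24 mm thick. Moves with the shuttle: at x = -100 mm + joint value, y = 70 mm.
- follower_face (a point): Front face of the shuttle's cross arm, the spot that meets the cam, 24 mm above the table: x = -36 mm + shuttle value, y = -50 mm. The arm is 20 mm thick in x, its top at 30 mm, and reaches from the shuttle to y = -75 mm, on the rear side of the cam.
- cam (a joint): Cam angle, rad. 0 = lever and high side point straight back (fixture -x), to the cross arm; positive = counter-clockwise from above (lever goes by the -y side, the outside; negative by the +y side, over the shuttle). +3.14 or -3.14 = low point, lever straight forward (+x); either will do. Stops at +-3.5; starts in -0.9..0.9. Friction 0.12 N m (2 N at the pin); stays where left.
- cam_axis (a point): On the cam's upright axis at the lever's top, 44 mm above the table; fixture x = 30, y = -50 mm. The cam is a steel disc of radius 32 mm, 18 mm thick, its centre 14 mm off the axis on the lever's side. The lever is a bar 14 mm wide over the disc's high side.
- lever_pin (a point): Centre of the top of the upright steel pin at the end of the cam's lever: 14 mm in diameter, free from 44 to 80 mm above the table, 60 mm from the cam's axis. Turns with the cam.
- spool: White thread spool standing loose on the table left of the fixture, 52 mm in diameter, 66 mm tall; origin under its centre. Leave alone.
- weight: Steel pattern weight, 56 mm in diameter, 44 mm tall with its small knob, loose on the table right of the fixture; origin under its centre. Leave alone.
- jar: Glass jar with steel cap, 54 mm in diameter, 70 mm tall, loose on the table left of the fixture; origin under its centre. Leave alone.
- hammer: Small hammer lying loose on the table right of the fixture, 240 mm long; origin on the underside near the middle, x along it towards the head. Leave alone.

How it is judged:
On the way:
1. the cam is turned to its low point (within 0.4 rad) while the shuttle is still back (short of 0.030) ((value of joint cam above 2.74 rad or value of joint cam below -2.74 rad) and value of joint shuttle below 0.03 m), for 0.2 s.
At the end, for the whole second after the job is handed in: The cam is within 0.4 rad of its low point (joint beyond +2.74 or -2.74), the shuttle is within 2.5 mm of fully home (joint above 0.0435), and the spool, weight, jar and hammer are within 20 mm of where they stood ((value of joint cam above 2.74 rad or value of joint cam below -2.74 rad) and value of joint shuttle above 0.0435 m and distance of each of spool, weight, jar, hammer from where it was at the start of the episode below 0.02 m); the robot touches nothing.
It fails at once if the fingers squeeze or force any part of the fixture (over 50 N) (contact force between the fingers and fixture above 50 N).
It fails at once if the spool of thread is moved (over 20 mm) or lifted (distance of spool from where it was at the start of the episode above 0.02 m).
It fails at once if the pattern weight is moved (over 20 mm) or lifted (distance of weight from where it was at the start of the episode above 0.02 m).
It fails at once if the jar is moved (over 20 mm) or lifted (distance of jar from where it was at the start of the episode above 0.02 m).
It fails at once if the hammer is moved (over 20 mm) or lifted (distance of hammer from where it was at the start of the episode above 0.02 m).
It also fails if it takes over 54 s, if anything falls off the work surface, if the arm or the gripper's body presses on something with over 40 N, if the wrist force passes 120 N, or if a joint passes its speed limit or range.

## Working session

There is one attempt and no reset: what is moved stays moved. The work goes in short steps, each a Python script; the robot and the scene stay as the last script left them, time stands still between calls to the robot, and variables do not carry over. Pictures are saved under pics/ and viewed, and the job is handed in when it is done.

```bash
ls; mkdir -p pics
python3 - <<'E'
from plant import manip, solver, eyes
import cv2
for n in ("scene","top","wrist"):
    im=eyes.capture(n); cv2.imwrite(f"pics/{n}0.png",im)
    c=eyes.calibration(n); print(n,c)
print(manip.get_time(),manip.get_eef_pos(),manip.get_tcp_rot())
E
```

```text
pics
scene {'mtx': array([[463.12898785,   0.        , 324.03130454],
       [  0.        , 463.12898785, 209.83313106],
       [  0.        ,   0.        ,   1.        ]]), 'k1': -0.015086281435677366, 'eye': array([ 1.12433013, -0.22800475,  1.07192373]), 'rotation': array([0.2244523 , 0.14540402, 0.52655882, 0.80697871])}
top {'mtx': array([[414.05642385,   0.        , 320.61199262],
       [  0.        , 414.05642385, 196.8395657 ],
       [  0.        ,   0.        ,   1.        ]]), 'k1': -0.03671577122554652, 'eye': array([ 0.443041  , -0.00594925,  1.10328424]), 'rotation': array([-0.04590618,  0.04880053,  0.71471861, -0.69619569])}
wrist {'mtx': array([[284.48213847,   0.        , 323.16057844],
       [  0.        , 284.48213847, 199.31294951],
       [  0.        ,   0.        ,   1.        ]]), 'k1': -0.05101301096112542, 'eye': array([0.16728979, 0.52956333, 0.37436947]), 'rotation': array([-0.11859541, -0.07513507,  0.53376817,  0.83389531])}
0.15 [0.23003866 0.49932553 0.23082207] [ 2.14217036e-01  9.76785954e-01 -4.74666759e-04 -1.90414640e-04]
```

View pics/top0.png

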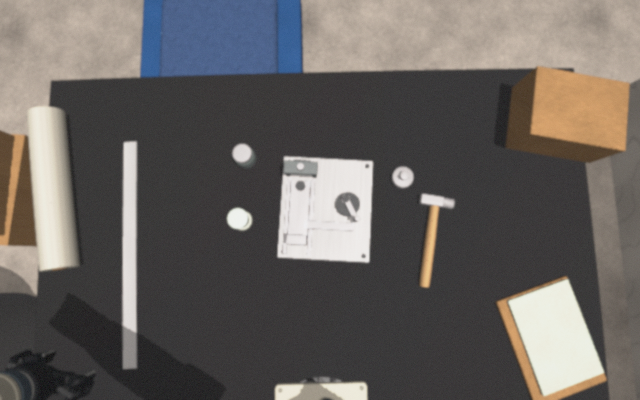

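View pics/scene0.png

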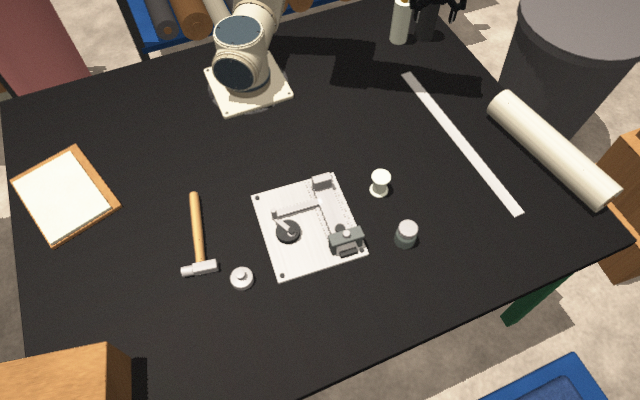

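The fixture is in the top view at about (325,210), with its forward direction up the picture and the lever pointing down-right at (352,218). Next I'll measure the plate corners at z = 12 mm.

```bash
cat > h.py <<'E'
import numpy as np, cv2
from scipy.spatial.transform import Rotation as R
def plane(c,uv,z):
    K=c['mtx']; uv=np.atleast_2d(uv).astype(float)
    d=np.stack([(uv[:,0]-K[0,2])/K[0,0],(uv[:,1]-K[1,2])/K[1,1]],1)
    s=d.copy()
    for _ in range(20): s=d/(1+c['k1']*(s**2).sum(1,keepdims=True))
    r=R.from_quat(c['rotation']).apply(np.c_[s[:,0],-s[:,1],-np.ones(len(s))])
    e=np.array(c['eye']); return e+r*((z-e[2])/r[:,2])[:,None]
def proj(c,P):
    P=np.atleast_2d(P); q=R.from_quat(c['rotation']).inv().apply(P-c['eye'])
    s=np.c_[q[:,0],-q[:,1]]/-q[:,2:3]; s=s*(1+c['k1']*(s**2).sum(1,keepdims=True))
    K=c['mtx']; return np.c_[s[:,0]*K[0,0]+K[0,2],s[:,1]*K[1,1]+K[1,2]]
E
python3 - <<'E'
from h import *
from plant import eyes
for n,(x0,x1,y0,y1),s in (("top",(220,460,140,295),3),("scene",(170,430,160,300),3)):
    im=cv2.imread(f"pics/{n}0.png"); c=eyes.calibration(n)
    cv2.imwrite(f"pics/{n}0c.png",cv2.resize(im[y0:y1,x0:x1],None,fx=s,fy=s,interpolation=cv2.INTER_CUBIC))
    g=cv2.cvtColor(im,cv2.COLOR_BGR2GRAY)
    m=(g>120).astype(np.uint8)
    m=cv2.morphologyEx(m,cv2.MORPH_CLOSE,np.ones((7,7)))
    cs,_=cv2.findContours(m,cv2.RETR_EXTERNAL,cv2.CHAIN_APPROX_NONE)
    pc={"top":(340,190),"scene":(300,250)}[n]
    for k in cs:
        if cv2.pointPolygonTest(k,pc,False)>0:
            P=plane(c,k[:,0],0.012)[:,:2]
            r=cv2.minAreaRect((P*1000).astype(np.float32)); print(n,r, cv2.boxPoints(r))
E
```

```text
top ((560.298095703125, -24.337570190429688), (243.32505798339844, 273.5422058105469), 85.32978820800781) [[ 414.0753   -134.4602  ]
 [ 686.7093   -156.73212 ]
 [ 706.5209     85.785065]
 [ 433.8869    108.05698 ]]
scene ((560.5049438476562, -23.071136474609375), (248.48593139648438, 276.0433044433594), 85.59479522705078) [[ 413.348   -136.34567]
 [ 688.5758  -157.54845]
 [ 707.66187   90.2034 ]
 [ 432.43408  111.40617]]
```

View pics/top0c.png

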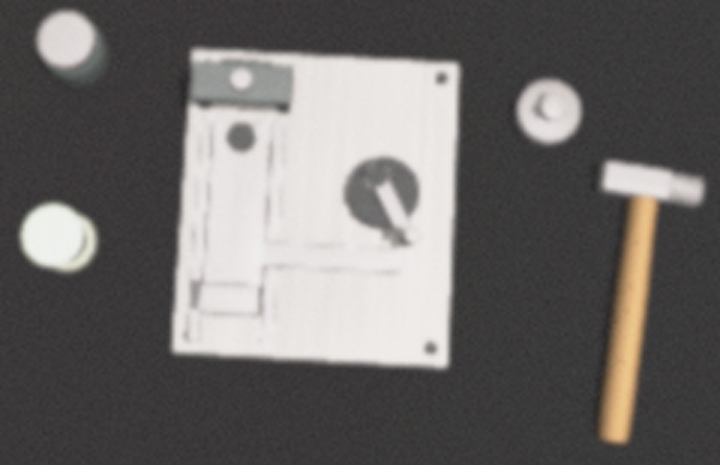

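View pics/scene0c.png

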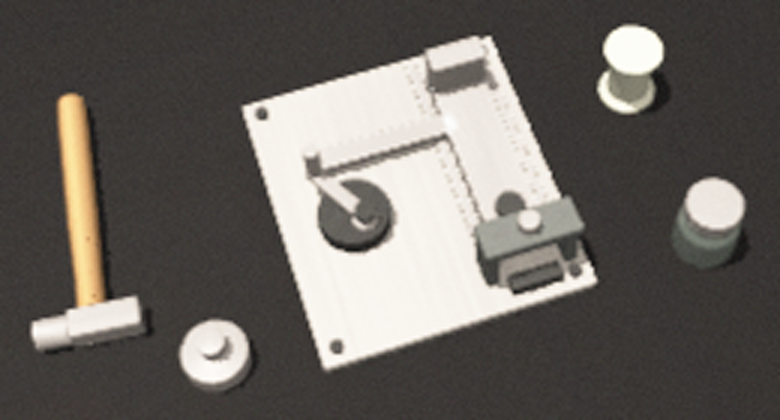

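```bash
cat >> h.py <<'E'
O=np.array([0.5554,-0.0238]); YAW=np.deg2rad(-4.6)
def f2w(x,y,z): 
    c,s=np.cos(YAW),np.sin(YAW); return np.array([O[0]+c*x-s*y,O[1]+s*x+c*y,z])
def w2f(P):
    c,s=np.cos(YAW),np.sin(YAW); d=np.asarray(P)[...,:2]-O; return np.stack([c*d[...,0]+s*d[...,1],-s*d[...,0]+c*d[...,1]],-1)
E
python3 - <<'E'
from h import *
from plant import eyes
ov={}
for n,(x0,x1,y0,y1),s in (("top",(275,380,150,270),7),("scene",(245,375,165,285),6)):
    im=cv2.imread(f"pics/{n}0.png"); c=eyes.calibration(n)
    b=cv2.resize(im[y0:y1,x0:x1],None,fx=s,fy=s,interpolation=cv2.INTER_CUBIC)
    s2=min(1,600/b.shape[0]); b=cv2.resize(b,None,fx=s2,fy=s2)
    def dot(P,col):
        for p in proj(c,P):
            q=(p-[x0-.5,y0-.5])*s*s2; cv2.circle(b,tuple(int(v) for v in q),3,col,-1)
    for x,y in ((-130,-120),(-130,120),(140,-120),(140,120)): dot(f2w(x/1e3,y/1e3,.012),(0,0,255))
    for y in (29,113):
        for x in (83,117): dot(f2w(x/1e3,y/1e3,.072),(255,0,0))
    dot(f2w(.03,-.05,.044),(0,255,0))
    for a in (.1,.3,.5,.7): dot(f2w(.03-.06*np.cos(a),-.05-.06*np.sin(a),.08),(0,255,255))
    for v in (0,8,16):
        for y in (45,95): dot(f2w((-100+v)/1e3,y/1e3,.07),(255,0,255))
    cv2.imwrite(f"pics/{n}1ov.png",b)
E
```

```text
(no output)
```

View pics/top1ov.png

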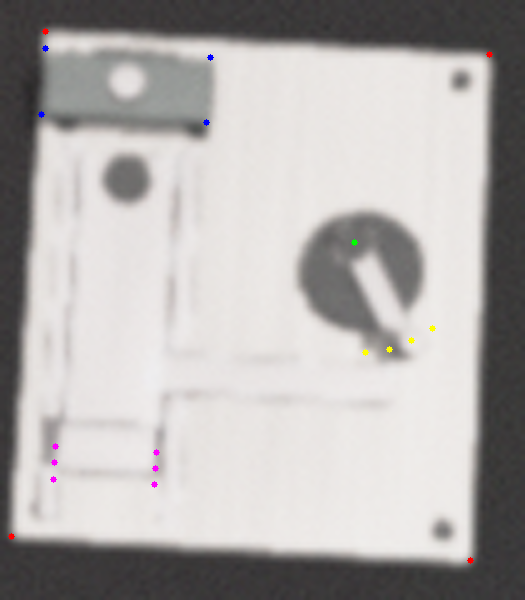

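View pics/scene1ov.png

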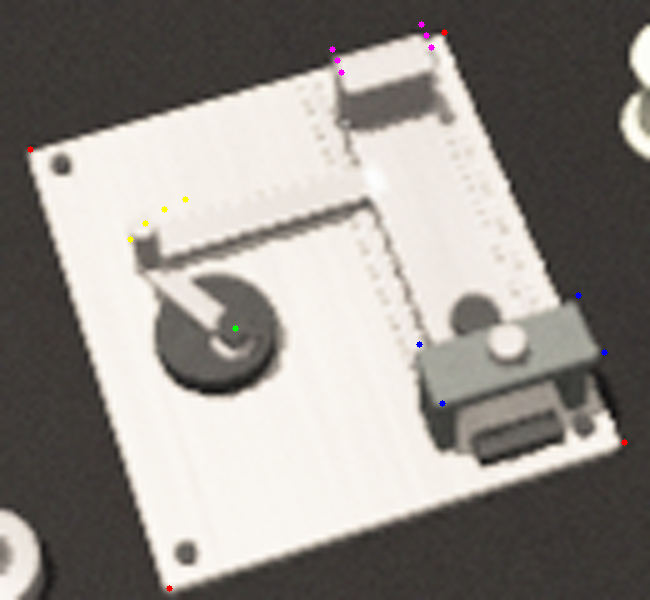

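The plate fit matches 270×240 mm to within about 4 mm in the top view (about 8 mm in the scene view). The cam reads about +0.5 rad (pin near top pixel (356,218) and scene pixel (274,212)) and the shuttle about 6 mm. I'll push the pin round by the outside with shut fingers, so first I'll check IK and clearances.

```bash
cat >> h.py <<'E'
_h=(np.pi+YAW)/2; Q=[float(np.cos(_h)),float(np.sin(_h)),0.,0.]
HX,HY,RP=.011,.0145,.007
def sup(u): # distance centre-to-centre along u, rect (+) disc
    from scipy.optimize import brentq
    f=lambda d: np.hypot(*np.maximum(np.abs(d*u)-[HX,HY],0))-RP
    return brentq(f,0.012,.05)
def push(a,gap=0.,z=.055):
    t=np.array([np.sin(a),-np.cos(a)]); pin=np.array([.03-.06*np.cos(a),-.05-.06*np.sin(a)])
    p=pin-t*(sup(t)+gap); return f2w(p[0],p[1],z)
E
python3 - <<'E'
from h import *
from plant import manip,solver,eyes
c=eyes.calibration("top")
for n,uv,z in (("weight",(403,177),.04),("jar",(243,153),.07),("spool",(237,219),.066),("head",(433,201),.02)): print(n,w2f(plane(c,uv,z))*1e3)
for a in np.arange(.5,3.2,.3): 
    p=push(a); q=solver.ik(p,Q); print(round(a,2),w2f(p).round(3),None if q is None else np.round(q,2))
for x in (-.13,-.06): print(np.round(solver.ik(f2w(x,.07,.045),Q),2))
print(solver.ik(push(.5,.012,.17),Q))
E
```

```text
weight [[  93.82437948 -198.1463703 ]]
jar [[128.11239305 218.20923853]]
spool [[-41.06526591 220.65210186]]
head [[  37.63026393 -283.32947453]]
0.5 [-0.034 -0.057] [-0.31  0.33 -0.36  0.89  0.   -0.23]
0.8 [-0.029 -0.076] [-0.34  0.34 -0.34  0.89  0.   -0.26]
1.1 [-0.015 -0.094] [-0.37  0.36 -0.3   0.91  0.   -0.29]
1.4 [ 0.002 -0.106] [-0.38  0.39 -0.26  0.92  0.   -0.3 ]
1.7 [ 0.02  -0.112] [-0.38  0.42 -0.21  0.94  0.   -0.3 ]
2.0 [ 0.037 -0.113] [-0.37  0.44 -0.17  0.96  0.   -0.29]
2.3 [ 0.052 -0.111] [-0.36  0.46 -0.13  0.98  0.   -0.28]
2.6 [ 0.069 -0.102] [-0.34  0.49 -0.09  0.99  0.   -0.26]
2.9 [ 0.083 -0.086] [-0.31  0.51 -0.06  1.01  0.   -0.23]
3.2 [ 0.091 -0.068] [-0.28  0.52 -0.04  1.02  0.   -0.2 ]
[-0.06  0.21 -0.57  0.8   0.    0.02]
[-0.07  0.31 -0.41  0.84  0.    0.01]
[-0.29331923  0.22729197 -0.1796464   1.16385795  0.         -0.21303408]
```

Run:
```python
from h import *
from plant import manip,solver,eyes
manip.move_gripper(0.0)
manip.reach(push(.5,.012,.2),Q); print(manip.get_time(),manip.get_grip_width())
manip.movel(push(.5,.012,.10))
print("down",manip.movel(push(.5,.012,.055),velocity=.08,threshold=8),manip.get_eef_pos(),manip.get_time())
for n in ("scene","wrist"): cv2.imwrite(f"pics/{n}2.png",eyes.capture(n))
im=cv2.imread("pics/scene2.png"); cv2.imwrite("pics/scene2c.png",cv2.resize(im[140:300,220:400],None,fx=3.7,fy=3.7,interpolation=cv2.INTER_CUBIC))
```

```text
3.175 6.17345178780108e-05
down False [ 0.51187721 -0.06728863  0.05533755] 4.7
```

View pics/scene2c.png

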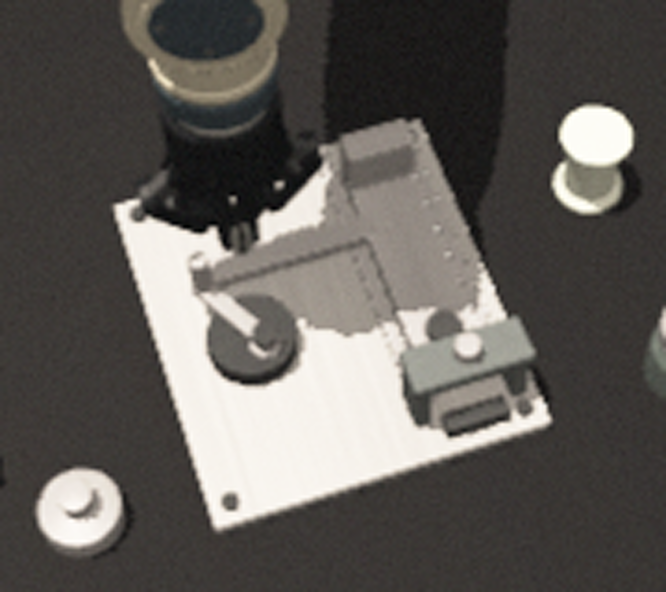

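View pics/wrist2.png

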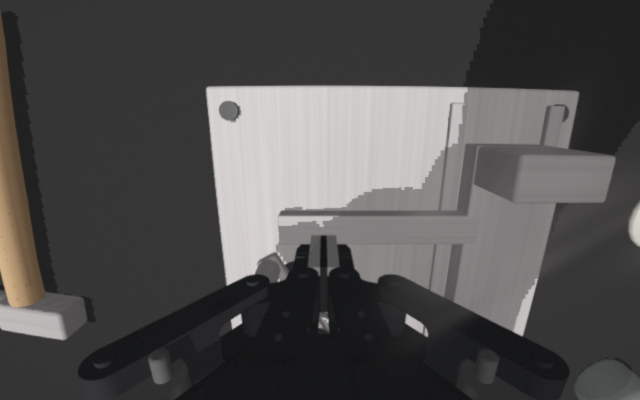

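The shut fingers (crop (240,235)) stand on the shuttle side of the pin (crop (200,262)), clear of it, so I'll push now.

Run:
```python
from h import *
from plant import manip,solver,eyes
f0=np.array(manip.get_force())
for a in np.append(np.arange(.5,3.1,.22),3.14):
    r=manip.movel(push(a),velocity=.07,threshold=20)
    print(round(a,2),r,np.round(np.array(manip.get_force())-f0,1),round(manip.get_time(),2))
    if r: break
for n in ("scene","top"): cv2.imwrite(f"pics/{n}3.png",eyes.capture(n))
im=cv2.imread("pics/scene3.png"); cv2.imwrite("pics/scene3c.png",cv2.resize(im[140:300,220:400],None,fx=3.7,fy=3.7,interpolation=cv2.INTER_CUBIC))
```

```text
0.5 False [-0.  -0.2 -0.9] 5.12
0.72 False [ 0.2 -0.6  0.8] 5.47
0.94 False [-0.7 -0.6  0.5] 5.87
1.16 False [ 0.2 -0.1  0.6] 6.25
1.38 False [-0.  -0.   0.8] 6.62
1.6 False [-0.2 -0.3  0.8] 6.97
1.82 False [ 1.1 -0.8  0.5] 7.31
2.04 False [-1.2 -0.6  0.9] 7.63
2.26 False [-0.1 -0.1  0.3] 7.94
2.48 False [-1.5 -0.1  0.3] 8.27
2.7 False [ 0.2 -0.7  0.8] 8.64
2.92 False [-0.3  0.3  0.9] 9.02
3.14 False [ 0.5 -0.5  0.9] 9.38
```

View pics/scene3c.png

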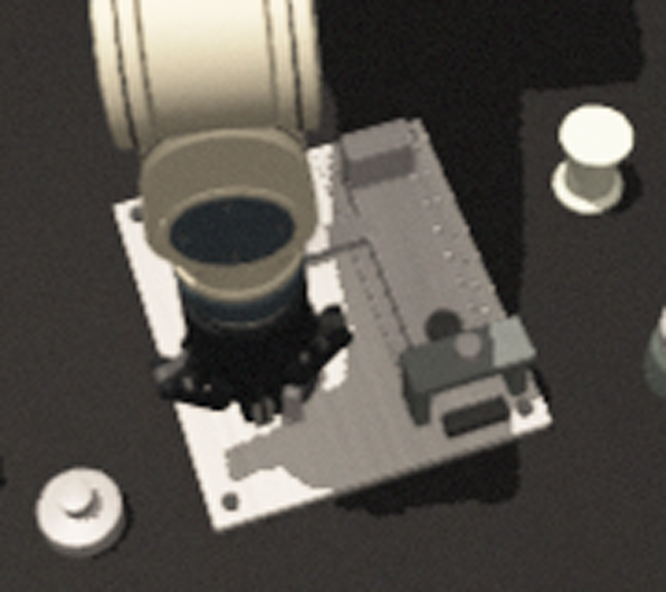

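The pin followed round (now at crop (290,400), beside the fingers). I'll back off, lift and check from above.

Run:
```python
from h import *
from plant import manip,solver,eyes
manip.movel(push(3.14,.02)); manip.movel(push(3.14,.02,.16),velocity=.25)
manip.reach(f2w(-.16,.07,.16),Q)
c=eyes.calibration("top"); im=eyes.capture("top"); cv2.imwrite("pics/top4.png",im)
sc=eyes.capture("scene"); cv2.imwrite("pics/scene4.png",sc)
cv2.imwrite("pics/scene4c.png",cv2.resize(sc[140:300,220:400],None,fx=3.7,fy=3.7,interpolation=cv2.INTER_CUBIC))
x0,y0,s=275,150,5; b=cv2.resize(im[150:270,275:380],None,fx=s,fy=s,interpolation=cv2.INTER_CUBIC)
for a,col in ((2.74,(0,255,255)),(3.14,(0,0,255)),(-2.74,(0,255,255))):
    q=(proj(c,f2w(.03-.06*np.cos(a),-.05-.06*np.sin(a),.08))[0]-[x0-.5,y0-.5])*s; cv2.circle(b,tuple(int(v) for v in q),3,col,-1)
cv2.imwrite("pics/top4c.png",b); print(manip.get_time())
```

```text
11.5667
```

View pics/top4c.png

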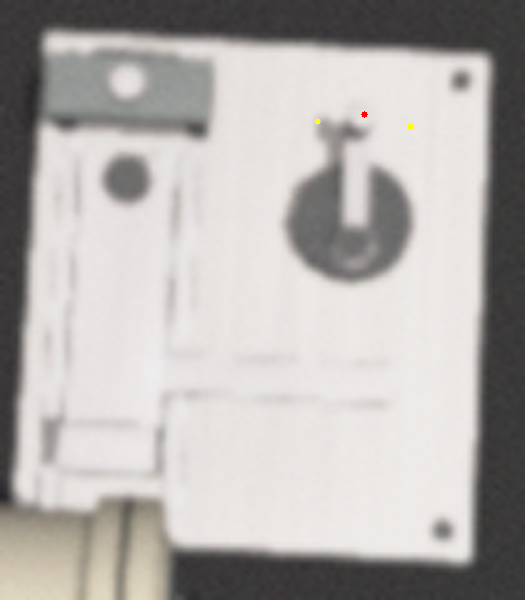

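View pics/scene4c.png

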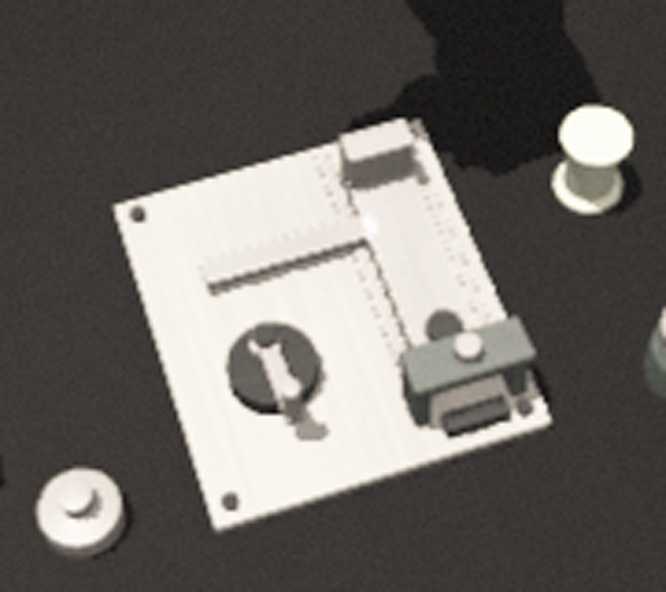

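The lever now points straight forward (about 3.2 rad, within tolerance) and the shuttle is still back. Next I'll push the shuttle home from behind, slowly, with a force stop.

Run:
```python
from h import *
from plant import manip,solver,eyes
manip.reach(f2w(-.135,.07,.12),Q); print(manip.movel(f2w(-.135,.07,.045),velocity=.1,threshold=8))
f0=np.array(manip.get_force())
print(manip.movel(f2w(-.075,.07,.045),velocity=.04,threshold=15),w2f(manip.get_eef_pos()),manip.get_force()-f0)
print(manip.movel(f2w(-.055,.07,.045),velocity=.01,threshold=12),w2f(manip.get_eef_pos()),manip.get_force()-f0,manip.get_time())
```

```text
False
False [-0.07501665  0.07000833] [-3.32500732 -0.18830721 -2.12502575]
True [-0.06497099  0.07001699] [-0.37155051 -0.71992493 -0.62365579] 15.5833
```

It stopped at x = -65.0 mm, which puts the face at about -54 mm, where home should be. I'll back off and check.

Run:
```python
from h import *
from plant import manip,solver,eyes
manip.movel(f2w(-.135,.07,.045)); manip.movel(f2w(-.145,.07,.18),velocity=.25); manip.reach([.3,.3,.25],Q)
for n,(x0,x1,y0,y1),s in (("top",(220,460,140,295),3.3),("scene",(170,430,160,300),3)):
    im=eyes.capture(n); cv2.imwrite(f"pics/{n}5.png",im); c=eyes.calibration(n)
    d=cv2.absdiff(im,cv2.imread(f"pics/{n}0.png"))
    b=cv2.resize(im[y0:y1,x0:x1],None,fx=s,fy=s,interpolation=cv2.INTER_CUBIC)
    for v in (.0435,.046):
        for y in (.045,.095):
            q=(proj(c,f2w(-.1+v,y,.07))[0]-[x0-.5,y0-.5])*s; cv2.circle(b,tuple(int(k) for k in q),2,(255,0,255),-1)
    cv2.imwrite(f"pics/{n}5c.png",b)
print(manip.get_time(),manip.get_force())
```

```text
18.0583 [0.83413212 0.031146   0.49261437]
```

View pics/top5c.png

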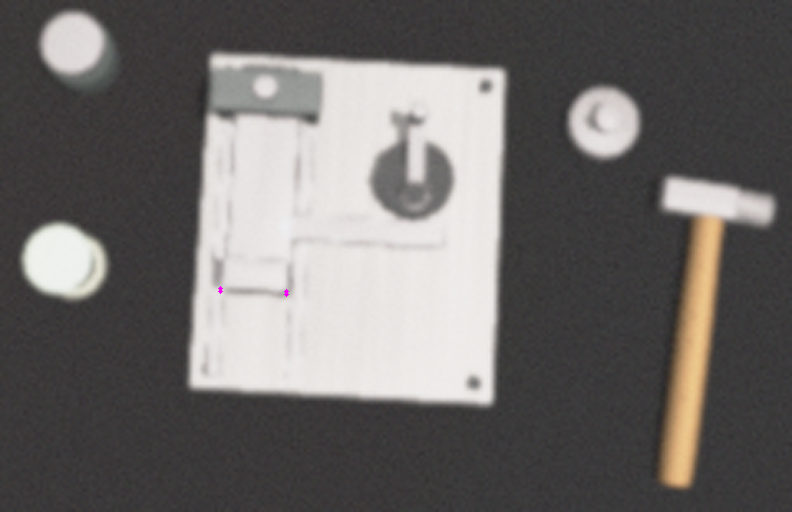

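View pics/scene5c.png

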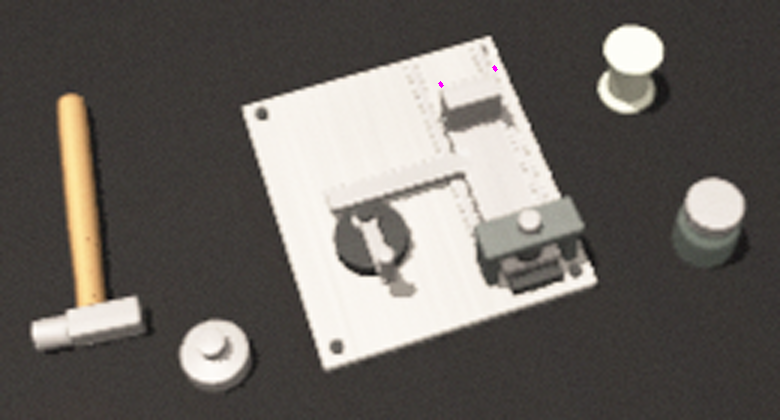

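Visually the shuttle has moved about 40 mm from about 6 mm, so it should be home, and the loose items haven't moved. There's plenty of time, so I'll confirm the hard stop with one slightly firmer, slow push.

Run:
```python
from h import *
from plant import manip,solver,eyes,sign_off
manip.reach(f2w(-.135,.07,.12),Q); manip.movel(f2w(-.135,.07,.045),velocity=.1,threshold=8)
manip.movel(f2w(-.073,.07,.045),velocity=.06,threshold=10)
print(manip.movel(f2w(-.055,.07,.045),velocity=.01,threshold=20),w2f(manip.get_eef_pos()))
manip.movel(f2w(-.135,.07,.045)); manip.movel(f2w(-.145,.07,.18),velocity=.25); manip.reach([.3,.3,.25],Q)
im=eyes.capture("top"); cv2.imwrite("pics/top6.png",cv2.resize(im[140:295,220:460],None,fx=3.3,fy=3.3,interpolation=cv2.INTER_CUBIC))
a=cv2.imread("pics/top0.png")
for n,(x0,x1,y0,y1) in dict(spool=(222,258,203,237),jar=(225,262,138,172),weight=(387,419,160,194),hammer=(415,460,188,292)).items():
    p=cv2.phaseCorrelate(*(cv2.cvtColor(i[y0:y1,x0:x1],cv2.COLOR_BGR2GRAY).astype(np.float32) for i in (a,im))); print(n,np.round(p[0],2))
print(manip.get_time())
```

```text
True [-0.06502666  0.07004126]
spool [-0.   -0.13]
jar [0.01 0.01]
weight [ 0.09 -0.11]
hammer [0.46 0.01]
24.85
```

View pics/top6.png

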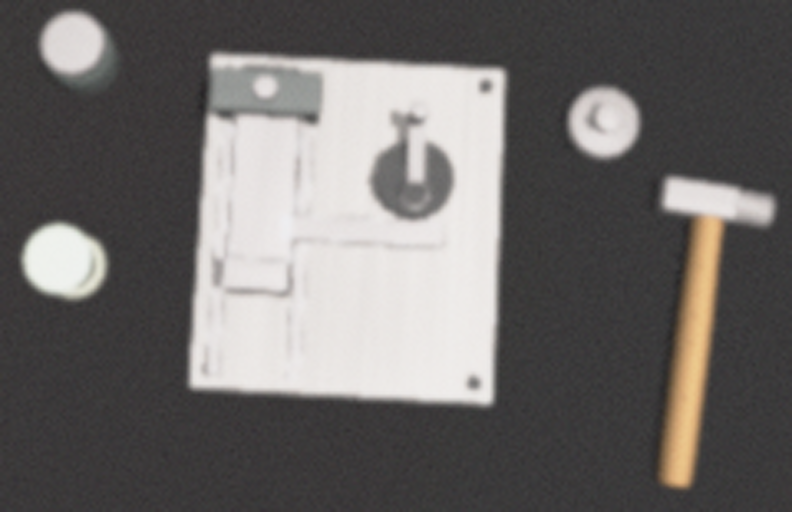

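The second push hit the same hard stop (x = -65.0 mm). The lever (crop (415,145)) points forward, the shuttle's rear edge sits at crop y ≈ 292, and the loose items show no real shift.

```bash
python3 -c "
from plant import sign_off; print(sign_off())"
```

```text
the job is handed in; nothing more can be done
None
```

The fixture is set and the job is handed in at about 25 s: the cam is at its low point and the shuttle is home. `sign_off` reports no verdict.

- **Cam:** I pushed the lever pin with shut fingers from about +0.5 rad round the outside to about +3.2 rad. The shuttle was still back, at about 6 mm. Forces on the tool read under 2 N after each step. The last picture shows the lever pointing forward, roughly 4–5° past straight by eye.
- **Shuttle:** I then pushed it from behind, and it met a hard stop with the fingertip centre at x = -65.0 mm, which matches home at 46 mm. A second, firmer push (20 N stop) ended at the same place, within 0.1 mm. In the top view the shuttle had moved about 40 mm.
- **Loose items:** In the top view the spool, jar and weight shifted by less than 0.2 px. The hammer read 0.46 px, about 1 mm, which I take as noise. The arm was clear of everything at hand-in.
- **Small disagreements:** The plate measured 3–8 mm larger than its nominal size, and points well above the table sat 1–2 px off in the scene view. I put both down to blur, the bridge in the outline and the 2 mm calibration; neither affected the result.

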